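# Free the dough scraper from a clamp of unknown thread hand

### The arm

A 6-joint arm with a two-finger parallel gripper is mounted at the origin on a cart in front of the work surface, level with it; the furniture and walls round the work are solid. World frame = base frame: x ahead of the robot, y to its left, z up, the work surface at z = 0. Lengths are in m, angles in rad, forces in N, time in s.
With the tool pointing down it reaches from about 0.35 to 0.775 m from the base axis. Payload 7.3 kg.
Tool frame: the origin (TCP) lies midway between the tips of the shut fingers; the grasp point (between the pads) lies grasp_offset behind it (grasp_offset is the distance from the TCP to the grasp point, in m); z points along the fingers, y is the line along which they close (so a half turn about z gives the same grasp; the last joint's range is limited). The gripper opens to 92 mm and grips with 3 to 60 N. Pads are 19 mm wide; open, the fingers measure 130 mm over their backs; the gripper's body (75 mm by 190 mm) begins 47 mm behind the grasp point.
Start: joints at [-1.46, 0.342, 1.524, -0, 1.275, -0.146], TCP at [0.133, -0.508, 0.227] pointing down, gripper open.
Joint ranges: [-2.53, 2.53], [-0.77, 2.02], [0.04, 2.7], [-1, 4.14], [0.28, 2.66], [-3.11, 3.11]. Speed limits (rad/s): [2.57, 2.57, 3.14, 3.14, 3.14, 3.14].

### API

Orientations are given as [roll, pitch, yaw] about the fixed x, y, z axes, in that order (R = Rz(yaw) Ry(pitch) Rx(roll)).
In Python, from cell import * gives the robot as it stands.
- The arm moves only by the tool step_arm, never from a script. Its argument "plan" is a list of rows, each a list of 5 numbers: the closure, from -1 (fully open) to 1 (shut), then the shift along the tool's x, y, z in m, then the turn about the tool's z in rad. In form: [[hand, x, y, z, twist], ...]. A call has 1 to 20 rows; each row is the pose to reach, as a shift and turn from the pose commanded when the call began, along the tool's axes at that moment; what a row does not reach only later rows make up. A row lasts 1/8 s, in which the tool goes at most 62.5 mm and 10.7 degrees, less where a joint would pass 70% of its speed; a pose out of reach is approached as far as the arm can. A call with a gripper value outside its range is refused whole. The fingers move at their own pace and stop on an object; "grip_force" is the grip in N (left out, the last holds). Time passes only in rows, so rows that repeat a pose let the fingers close. It gives the time, the measured TCP pose, the force, the opening and the grip force at its end, in the units of the state.
- observe(): the state, without advancing time (a new reading comes with each control period).
- read_camera(name): name is "scene" or "top" or "wrist"; returns a dict with "img" (400x640x3 uint8, red, green, blue), "range_z" (400x640 float32, m along the optical axis (not along the pixel's ray), 0 where there is no reading), "fx", "fy", "cx", "cy" (pixels), "R" (3x3) and "t" (3): a world point X has camera coordinates R X + t; the wrist camera has in their place "T_tool_cam" (4x4, takes a point from camera to tool coordinates, whose origin is the TCP and whose axes are the flange's). Camera axes: x right, y down, z forward; pixel columns grow to the right and rows downward; lengths in m; the calibration is good to about 2 mm. The wrist camera is an equidistant fisheye: a pixel r from the principal point sees the ray r / f radians off the axis. A picture is of the moment at which its call begins: read the wrist's pose just before it.
- hand_in(): hands the job in; it is judged then, once.
The state is a dict: "time": time; "qpos": joint angles; "qvel": joint speeds; "joint_efforts": joint torques, N m; "tool_pos": TCP position; "tool_rot": TCP orientation; "contact_force": force on the tool from outside, world axes, zero at the start; "torque": the same for the moment, N m; "opening": finger opening in m; "grip_force": force on a finger pad.
Only numpy, scipy, OpenCV 4.12 (cv2) and the standard library are available. Lean on these libraries where they do the work, as an engineer would, in place of code of your own. Each camera call takes 0.05 s, during which the arm holds its last target. There are 200 camera calls.

### The job

The dough scraper is held by its blade in the grey honing clamp. Nobody remembers whether the red square nut on top has a right-hand or a left-hand thread, so find out gently by feel, never forcing it against its stop; then back it off a good third of a turn the way it loosens and leave it open. Then draw the scraper out by its wooden grip and lay it flat and gently in the sheet pan, without disturbing the other things on the table.

Things in the scene. Friction and masses are not known exactly. Their poses are not given: they have to be found in the camera images.
- clamp: Grey honing clamp, fixed. Origin: on the table under the vertical screw axis; x points from the scraper's grip to the rear post, z up. Base plate 10 mm thick, x -125 to +80, y -100 to +45 mm. Post at x 47 to 77. Arm 48 mm wide with a round hub of radius 24 about the axis, 46 to 80 mm high. The nut may have a right-hand or a left-hand thread, different in each start; nothing visible tells.
- nut_mid (a point): Centre of the red square nut, 32 x 32 mm, 36 mm high (z 87.5 to 123.5 mm; 2 mm steel cap above, collar of radius 16.5 below). Flats parallel to the clamp's x and y at the start; axes turn with it; it keeps its height. Loosening takes a steady 0.2 to 0.25 N m and it stays where left; the other way a hard stop comes within 0.02 rad. The thread ends at a hard stop 3.0 rad from tight.
- nut (a joint): Twist (rad) of the nut against the screw in its rubber bush, 4 N m per rad, springing back: 0 without torque, positive when twisted counter-clockwise seen from above; about 0.05 while being loosened. The bush tears if twisted more than 0.25 rad either way (1 N m), as when the nut is forced against a stop.
- pad_face (a point): Centre of the underside of the round sprung clamp pad (radius 11 mm, on the screw axis) that presses the blade with about 10 N. 12 mm above the clamp's origin when tight. It rises 3 mm per rad of loosening after a slack of 0.2 rad: about 5.4 mm after 2 rad.
- scraper: Dough scraper flat on the base plate, clamped by a corner of its blade. Blade 2 mm thick, 157 mm wide; wooden grip 28 mm high, 36 mm thick, along its y. About 140 g. Origin: centre of the underside of its 115 x 157 mm outline, z up; grip's middle at x = +40 mm, blade edge at x = -58. Its x points away from the clamp's post. Grip 90 mm in front of the screw axis, its middle at y = -45 in the clamp's frame.
- pan: Dark steel sheet pan, fixed to the table, 220 (x) x 260 (y) mm outside, rim 21 mm high, walls 3 mm, floor 3 mm thick. Origin: centre of its underside. To the left or the right of the clamp.
- carafe: Glass coffee carafe with black handle and lid, about 180 x 150 x 153 mm, standing on the other side of the clamp from the pan; leave alone. Origin: on its underside.
- blue_tin: Blue tin, 68 mm wide, 87 mm high, behind on the right; leave alone. Origin: centre of its underside.
- jar: Brown jar with black lid, 45 mm wide, 119 mm high, behind the clamp; leave alone. Origin: centre of its underside.
- mug_1: Orange mug, 101 mm high, behind the clamp; leave alone. Origin: on its underside.
- portion_cup_1: Tan lidded portion cup, 56 mm wide, 32 mm high, behind the clamp; leave alone. Origin: centre of its underside.

How it is judged:
By the outcome, as a careful person would: the job done as asked, in the order asked, and still so for the second after the job is handed in, with the robot touching nothing.
It also fails if it takes over 67 s, if anything falls off the work surface, if the arm or the gripper's body presses on something with over 40 N, if the wrist force passes 120 N, or if a joint passes its speed limit or range.

## Working session

There is one attempt and no reset: what is moved stays moved. The work goes in short steps, Python scripts to look and compute and a tool call to move; the robot and the scene stay as the last step left them, time stands still between calls to the robot, and variables do not carry over. Pictures are saved under pics/ and viewed, at most 10 in all, crops included, and the job is handed in when it is done.

Besides the shell and the picture viewer there is one more tool, called as a command line: name --pt "numbers of a row" for each row, then --argument value for the rest. step_arm: Moves the arm, as the interface text tells. Its arguments: {"type":"object","properties":{"plan":{"type":"array","items":{"type":"array","items":{"type":"number"}}},"grip_force":{"type":"number"}},"required":["plan"]}

```bash
mkdir -p pics; cat > h.py <<'E'
from cell import *
import numpy as np, cv2
def cloud(c):
    v,u=np.mgrid[0:400,0:640]; z=c["range_z"]
    P=np.stack([(u-c["cx"])/c["fx"]*z,(v-c["cy"])/c["fy"]*z,z],-1)
    return (P-c["t"])@c["R"]
def save(n,img): cv2.imwrite("pics/"+n,cv2.cvtColor(np.ascontiguousarray(img),cv2.COLOR_RGB2BGR))
E
python3 - <<'E'
from h import *
s=observe();print({k:np.round(v,3) for k,v in s.items()})
import cell;print([k for k in dir(cell) if not k.startswith('_')], globals().get('grasp_offset'))
for n in("top","scene"):
    c=read_camera(n);save(n+"0.png",c["img"]);np.savez(n+".npz",img=c["img"],P=cloud(c),z=c["range_z"])
    P=cloud(c);I=c["img"].astype(int);ok=c["range_z"]>0
    m=ok&(I[...,0]>120)&(I[...,1]<70)&(I[...,2]<70)
    print(n,m.sum(),np.median(P[m],0) if m.any() else 0)
E
```

```text
{'time': np.float64(0.0), 'qpos': array([-1.46 ,  0.343,  1.525, -0.   ,  1.275, -0.146]), 'qvel': array([ 0.001, -0.   ,  0.001, -0.001,  0.001,  0.   ]), 'joint_efforts': array([-1.0000e-03, -4.3124e+01, -2.4422e+01,  7.2000e-02,  5.6000e-02,
       -0.0000e+00]), 'tool_pos': array([ 0.133, -0.507,  0.226]), 'tool_rot': array([-3.14 , -0.   ,  0.257]), 'contact_force': array([-1.465, -0.02 , -1.091]), 'torque': array([ 0.036,  0.019, -0.002]), 'grip_force': np.float64(0.0), 'opening': np.float64(0.092)}
['IKError', 'grasp_offset', 'hand_in', 'observe', 'read_camera'] 0.0188
top 1216 [ 0.65890892 -0.57735331  0.00907015]
scene 139 [0.70905148 0.03131077 0.09711561]
```

View pics/top0.png

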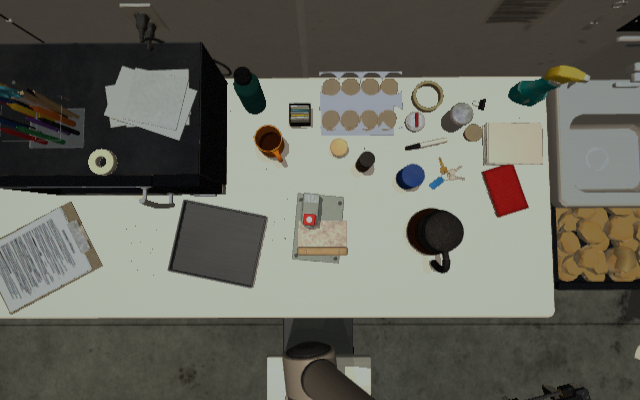

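View pics/scene0.png

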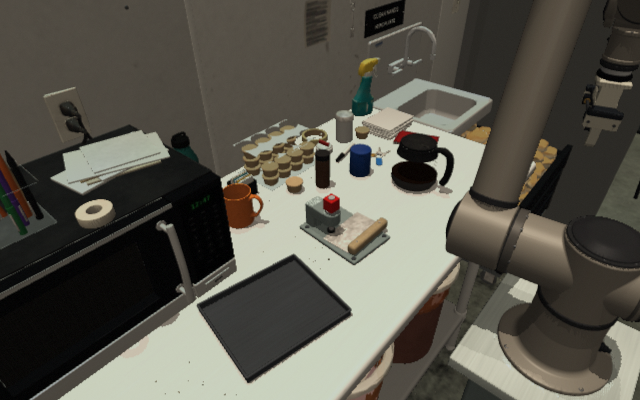

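The top view shows the nut at (310,219), the scraper grip at about (322,251), the pan around (218,243) on the robot's left, and the carafe at (435,235). The scene view agrees. Next I'll measure each of these.

```bash
python3 - <<'E'
from h import *
def rect(n,m,P,lab):
    q=P[m]; r=cv2.minAreaRect(q[:,:2].astype(np.float32)); print(n,lab,m.sum(),"med",np.round(np.median(q,0),4),"rect",np.round(r[0],4),np.round(r[1],4),round(r[2],2))
for n in("top","scene"):
    d=np.load(n+".npz");P=d["P"];I=d["img"].astype(int);ok=d["z"]>0
    R,G,B=I[...,0],I[...,1],I[...,2]
    x,y,z=P[...,0],P[...,1],P[...,2]
    roi=np.zeros_like(ok)
    if n=="top": roi[185:270,285:352]=1
    else: roi[185:265,295:395]=1
    roi&=ok
    rect(n,roi&(z>.105)&(z<.14),P,"nut top")
    rect(n,roi&(R>1.8*G)&(R>100)&(z>.085),P,"nut red")
    rect(n,roi&(z>.028)&(z<.045)&(R>B+35),P,"grip")
    rect(n,roi&(z>.07)&(z<.085),P,"arm")
    rect(n,roi&(z>.004)&(z<.016),P,"base")
    roi=np.zeros_like(ok)
    if n=="top": roi[190:295,160:275]=1
    else: roi[250:380,190:360]=1
    m=roi&ok&(R<95)&(z<.035)&(z>-.01)
    k,l,s,_=cv2.connectedComponentsWithStats(m.astype(np.uint8)); i=1+np.argmax(s[1:,4])
    rect(n,l==i,P,"pan")
    rect(n,(l==i)&(z>.015),P,"rim")
    print("floor z",np.median(z[(l==i)&(z<.012)]), "table z",np.median(z[roi&ok&~m&(abs(z)<.03)]))
    c=d["img"][180:275,150:360]; save(n+"c.png",cv2.resize(d["img"][180:275,280:360] if n=="top" else d["img"][180:265,290:400],None,fx=6,fy=6))
E
```

```text
top nut top 129 med [0.5669 0.025  0.1236] rect [0.5683 0.0265] [0.031 0.031] 89.71
top nut red 89 med [0.5668 0.025  0.1231] rect [0.5683 0.0263] [0.0308 0.0309] 89.01
top grip 380 med [ 0.4759 -0.0122  0.0373] rect [ 0.4757 -0.0123] [0.1451 0.0214] 89.86
top arm 394 med [0.6083 0.02   0.0796] rect [0.5956 0.0231] [0.0478 0.0989] 85.02
top base 2392 med [ 0.5372 -0.0166  0.0105] rect [ 0.5473 -0.0006] [0.2062 0.2606] 89.86
top pan 6215 med [0.4975 0.3133 0.0031] rect [0.4987 0.3104] [0.267  0.2221] 78.19
top rim 497 med [0.5225 0.3097 0.0198] rect [0.4987 0.3099] [0.2657 0.2217] 78.42
floor z 0.0028203782145611745 table z -0.00020287972349886742
scene nut top 188 med [0.5606 0.0311 0.1224] rect [0.5658 0.0249] [0.0326 0.0343] 83.89
scene nut red 61 med [0.5599 0.0328 0.1247] rect [0.5645 0.0253] [0.031  0.0293] 88.32
scene grip 390 med [ 0.4681 -0.0043  0.0389] rect [ 6.09e-01 -5.00e-04] [0.3117 0.1487] 4.45
scene arm 355 med [0.5995 0.0345 0.0806] rect [0.5934 0.0228] [0.048  0.1022] 84.21
scene base 2286 med [0.5324 0.0119 0.0119] rect [ 0.5643 -0.0466] [0.3094 0.3538] 40.37
scene pan 10467 med [0.4884 0.3197 0.0048] rect [0.4958 0.3094] [0.264  0.2284] 77.69
scene rim 1050 med [0.4647 0.3438 0.0211] rect [0.4941 0.3098] [0.2634 0.2251] 78.19
floor z 0.004546935920425295 table z 0.0015606526855480242
```

View pics/topc.png

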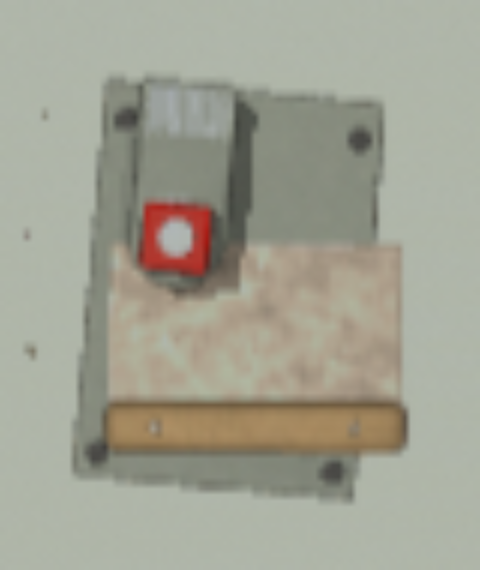

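The close-up shows the red nut at crop (176,238), the grip horizontal around (255,428), and the clamp leaning about -5°. The scraper is nearly square to the world axes. I'm moving to hover over the nut.

step_arm --pt "-1 0.04 -0.03 0 -0.09" --pt "-1 0.08 -0.06 0 -0.18" --pt "-1 0.12 -0.09 0 -0.27" --pt "-1 0.16 -0.12 0 -0.36" --pt "-1 0.2 -0.15 0 -0.45" --pt "-1 0.25 -0.185 0 -0.55" --pt "-1 0.3 -0.22 0 -0.65" --pt "-1 0.35 -0.255 0 -0.76" --pt "-1 0.4 -0.29 0 -0.87" --pt "-1 0.44 -0.32 0 -0.97" --pt "-1 0.48 -0.35 0 -1.06" --pt "-1 0.52 -0.38 0 -1.15" --pt "-1 0.54 -0.395 0 -1.2" --pt "-1 0.555 -0.405 0 -1.223" --pt "-1 0.555 -0.405 0 -1.223" --pt "-1 0.555 -0.405 0 -1.223" --grip_force 40

```text
time: 2.1
tool_pos: [0.5668, 0.0241, 0.2266]
tool_rot: [-3.141, 0.0, 1.478]
contact_force: [-0.2, 0.7, -0.1]
opening: 0.092
grip_force: 0.0
```

```bash
cat >> h.py <<'E'
from scipy.spatial.transform import Rotation as Ro
def wcloud(s,c):
    v,u=np.mgrid[0:400,0:640]; dx=(u-c["cx"])/c["fx"];dy=(v-c["cy"])/c["fy"];th=np.hypot(dx,dy)+1e-9
    z=c["range_z"];k=np.tan(np.minimum(th,1.4))/th*z
    P=np.stack([dx*k,dy*k,z],-1)
    T=c["T_tool_cam"];P=P@T[:3,:3].T+T[:3,3]
    return P@Ro.from_euler("xyz",s["tool_rot"]).as_matrix().T+s["tool_pos"]
def st():
    s=observe();print({k:np.round(s[k],4).tolist() for k in("time","qpos","tool_pos","tool_rot","contact_force","torque","opening","grip_force")});return s
E
python3 - <<'E'
from h import *
s=st();c=read_camera("wrist");P=wcloud(s,c);I=c["img"].astype(int);save("w1.png",c["img"])
z=P[...,2];ok=(c["range_z"]>0)
m=ok&(I[...,0]>1.8*I[...,1])&(z>.08)&(z<.14)&(np.hypot(P[...,0]-.567,P[...,1]-.0255)<.04)
for lab,mm in(("red",m),("top",ok&(z>.115)&(z<.135)&(np.hypot(P[...,0]-.567,P[...,1]-.0255)<.035))):
    q=P[mm];print(lab,len(q),np.median(q,0),cv2.minAreaRect(q[:,:2].astype(np.float32)))
E
```

```text
{'time': 2.1, 'qpos': [-0.0924, 0.4204, 1.4042, -0.0005, 1.3175, 0.0], 'tool_pos': [0.5668, 0.0241, 0.2266], 'tool_rot': [-3.1411, 0.0005, 1.4785], 'contact_force': [-0.2018, 0.6747, -0.1132], 'torque': [-0.0518, -0.0689, 0.0048], 'opening': 0.092, 'grip_force': 0.0}
red 1010 [0.56972725 0.03315479 0.12308228] ((0.5696823000907898, 0.026150403544306755), (0.03155704587697983, 0.031165732070803642), 84.53614044189453)
top 1243 [0.56965173 0.02738019 0.12356143] ((0.5695986151695251, 0.02585017867386341), (0.030943401157855988, 0.0316009484231472), 84.53614044189453)
```

View pics/w1.png

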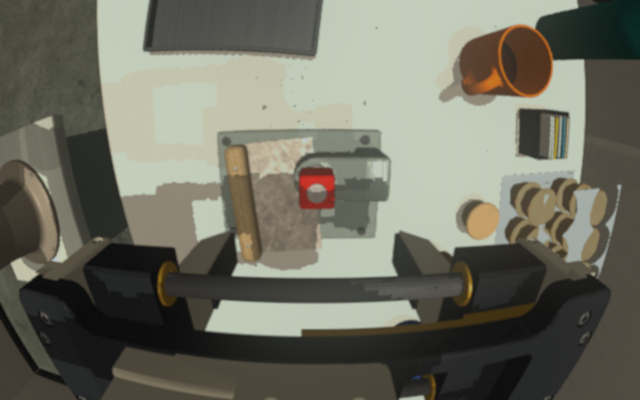

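The wrist view shows the nut at (317,188), square between the fingers. I'm descending straddling it, then closing lightly.

step_arm --pt "-1 0.002 0.0015 0.03 0" --pt "-1 0.002 0.0015 0.06 0" --pt "-1 0.002 0.0015 0.09 0" --pt "-1 0.002 0.0015 0.11 0" --pt "-1 0.002 0.0015 0.125 0" --pt "-1 0.002 0.0015 0.1345 0" --pt "-1 0.002 0.0015 0.1345 0" --pt "-1 0.002 0.0015 0.1345 0" --grip_force 10

```text
time: 3.15
tool_pos: [0.5695, 0.0266, 0.0929]
tool_rot: [3.14, 0.0, 1.48]
contact_force: [-0.2, -0.4, -0.3]
opening: 0.0918
grip_force: 0.0
```

step_arm --pt "1 0 0 0 0" --pt "1 0 0 0 0" --pt "1 0 0 0 0" --pt "1 0 0 0 0" --pt "1 0 0 0 0" --pt "1 0 0 0 0" --pt "1 0 0 0 0" --pt "1 0 0 0 0" --grip_force 10

```text
time: 4.15
tool_pos: [0.5689, 0.0267, 0.0922]
tool_rot: [-3.141, 0.0, 1.48]
contact_force: [-1.0, 0.6, 0.6]
opening: 0.0317
grip_force: 10.0
```

```bash
python3 -c "
from h import *
st()"
```

```text
{'time': 4.15, 'qpos': [-0.0875, 0.5585, 1.5753, -0.0001, 1.0079, 0.0035], 'tool_pos': [0.5689, 0.0267, 0.0922], 'tool_rot': [-3.1415, 0.0001, 1.4798], 'contact_force': [-1.0429, 0.6104, 0.5866], 'torque': [-0.0546, 0.0044, -0.0151], 'opening': 0.0317, 'grip_force': 9.9993}
```

Well centred with almost no load. I'll firm up the grip and feel counter-clockwise a little (negative twist about the downward tool z).

step_arm --pt "1 0 0 0 0" --pt "1 0 0 0 0" --pt "1 0 0 0 -0.02" --pt "1 0 0 0 -0.04" --pt "1 0 0 0 -0.06" --pt "1 0 0 0 -0.06" --pt "1 0 0 0 -0.06" --grip_force 45

```text
time: 5.03
tool_pos: [0.5689, 0.0267, 0.0922]
tool_rot: [-3.141, 0.0, 1.54]
contact_force: [-0.2, -0.7, 0.9]
opening: 0.0318
grip_force: 45.0
```

```bash
python3 -c "
from h import *
st()"
```

```text
{'time': 5.025, 'qpos': [-0.0875, 0.5585, 1.5753, -0.0001, 1.008, -0.0563], 'tool_pos': [0.5689, 0.0267, 0.0922], 'tool_rot': [-3.1414, 0.0, 1.5396], 'contact_force': [-0.1877, -0.7015, 0.8567], 'torque': [0.0028, 0.077, -0.1706], 'opening': 0.0318, 'grip_force': 45.0048}
```

step_arm --pt "1 0 0 0 -0.02" --pt "1 0 0 0 -0.04" --pt "1 0 0 0 -0.04" --pt "1 0 0 0 -0.04"

```text
time: 5.52
tool_pos: [0.5689, 0.0267, 0.0922]
tool_rot: [-3.141, 0.0, 1.58]
contact_force: [-2.1, 0.9, 0.9]
opening: 0.0317
grip_force: 45.0
```

```bash
python3 -c "
from h import *
st()"
```

```text
{'time': 5.525, 'qpos': [-0.0876, 0.5585, 1.5753, -0.0001, 1.008, -0.0963], 'tool_pos': [0.5689, 0.0267, 0.0922], 'tool_rot': [-3.1414, 0.0001, 1.5796], 'contact_force': [-2.0609, 0.8926, 0.8823], 'torque': [0.0038, 0.2117, -0.3152], 'opening': 0.0317, 'grip_force': 45.0119}
```

At 0.10 rad the torque is already 0.32 N m and rising at 4 N m/rad, so this is the stop. I'll back off and feel clockwise.

step_arm --pt "1 0 0 0 0.04" --pt "1 0 0 0 0.08" --pt "1 0 0 0 0.12" --pt "1 0 0 0 0.16" --pt "1 0 0 0 0.2" --pt "1 0 0 0 0.2" --pt "1 0 0 0 0.2"

```text
time: 6.4
tool_pos: [0.5691, 0.0267, 0.0922]
tool_rot: [3.141, 0.0, 1.381]
contact_force: [-0.8, 0.5, -0.1]
opening: 0.0317
grip_force: 45.0
```

```bash
python3 -c "
from h import *
st()"
```

```text
{'time': 6.4, 'qpos': [-0.0874, 0.5586, 1.5751, -0.0002, 1.0077, 0.1025], 'tool_pos': [0.5691, 0.0267, 0.0922], 'tool_rot': [3.1413, 0.0002, 1.381], 'contact_force': [-0.8115, 0.5074, -0.0925], 'torque': [-0.0923, 0.1151, 0.1879], 'opening': 0.0317, 'grip_force': 45.0074}
```

step_arm --pt "1 0 0 0 0.03" --pt "1 0 0 0 0.06" --pt "1 0 0 0 0.06" --pt "1 0 0 0 0.06"

```text
time: 6.9
tool_pos: [0.5691, 0.0267, 0.0922]
tool_rot: [3.141, 0.0, 1.32]
contact_force: [-0.0, -0.6, -1.0]
opening: 0.0318
grip_force: 45.0
```

```bash
python3 -c "
from h import *
st()"
```

```text
{'time': 6.9, 'qpos': [-0.0876, 0.5586, 1.5751, -0.0001, 1.0077, 0.1633], 'tool_pos': [0.5691, 0.0267, 0.0922], 'tool_rot': [3.1414, 0.0001, 1.3199], 'contact_force': [-0.0341, -0.5977, -1.0341], 'torque': [-0.0057, -0.1068, 0.2776], 'opening': 0.0318, 'grip_force': 45.0073}
```

Here it yields: 0.16 rad of turn gives only about 0.25 N m. So the thread is left-hand and it loosens clockwise. One more check, then turn.

step_arm --pt "1 0 0 0 0.04" --pt "1 0 0 0 0.08" --pt "1 0 0 0 0.12" --pt "1 0 0 0 0.12" --pt "1 0 0 0 0.12"

```text
time: 7.52
tool_pos: [0.5692, 0.0267, 0.0922]
tool_rot: [3.141, -0.0, 1.201]
contact_force: [0.8, -1.0, -1.3]
opening: 0.0314
grip_force: 45.0
```

```bash
python3 -c "
from h import *
st()"
```

```text
{'time': 7.525, 'qpos': [-0.0876, 0.5586, 1.575, -0.0001, 1.0075, 0.2826], 'tool_pos': [0.5692, 0.0267, 0.0922], 'tool_rot': [3.1411, -0.0, 1.2006], 'contact_force': [0.8347, -1.0211, -1.2582], 'torque': [-0.067, -0.206, 0.2497], 'opening': 0.0314, 'grip_force': 45.0088}
```

step_arm --pt "1 0 0 0 0.1" --pt "1 0 0 0 0.2" --pt "1 0 0 0 0.3" --pt "1 0 0 0 0.4" --pt "1 0 0 0 0.5" --pt "1 0 0 0 0.6" --pt "1 0 0 0 0.7" --pt "1 0 0 0 0.8" --pt "1 0 0 0 0.9" --pt "1 0 0 0 1.0" --pt "1 0 0 0 1.1" --pt "1 0 0 0 1.2" --pt "1 0 0 0 1.2"

```text
time: 9.15
tool_pos: [0.5698, 0.0257, 0.0922]
tool_rot: [3.14, -0.002, -0.001]
contact_force: [3.8, -3.9, -3.5]
opening: 0.0316
grip_force: 45.0
```

```bash
python3 -c "
from h import *
st()"
```

```text
{'time': 9.15, 'qpos': [-0.0885, 0.5589, 1.5744, -0.0017, 1.0064, 1.4839], 'tool_pos': [0.5698, 0.0257, 0.0922], 'tool_rot': [3.14, -0.0018, -0.0007], 'contact_force': [3.8121, -3.9431, -3.5245], 'torque': [-0.6899, -0.4713, 0.1834], 'opening': 0.0316, 'grip_force': 45.0092}
```

step_arm --pt "1 0 0 0 0.1" --pt "1 0 0 0 0.2" --pt "1 0 0 0 0.3" --pt "1 0 0 0 0.4" --pt "1 0 0 0 0.5" --pt "1 0 0 0 0.6" --pt "1 0 0 0 0.7" --pt "1 0 0 0 0.8" --pt "1 0 0 0 0.9" --pt "1 0 0 0 1.0" --pt "1 0 0 0 1.05" --pt "1 0 0 0 1.05"

```text
time: 10.65
tool_pos: [0.5693, 0.0248, 0.0922]
tool_rot: [3.141, -0.003, -1.05]
contact_force: [0.8, -7.5, -1.7]
opening: 0.0318
grip_force: 45.0
```

```bash
python3 -c "
from h import *
st()"
```

```text
{'time': 10.65, 'qpos': [-0.0893, 0.5586, 1.5749, -0.0033, 1.0073, 2.5333], 'tool_pos': [0.5693, 0.0248, 0.0922], 'tool_rot': [3.1406, -0.0027, -1.0501], 'contact_force': [0.7634, -7.4662, -1.71], 'torque': [-1.1416, -0.1305, 0.166], 'opening': 0.0318, 'grip_force': 45.0102}
```

Loosened by about 2.5 rad with the torque steady throughout. I'm releasing and rising, then turning back.

step_arm --pt "0.1 0 0 0 0" --pt "-0.1 0 0 0 0" --pt "-0.3 0 0 0 0" --pt "-0.3 0 0 0 0" --pt "-0.3 0 0 0 0" --pt "-0.3 0 0 -0.01 0" --pt "-0.3 0 0 -0.03 0" --pt "-0.3 0 0 -0.06 0" --pt "-0.3 0 0 -0.09 0" --pt "-0.3 0 0 -0.1 0" --grip_force 10

```text
time: 11.9
tool_pos: [0.5699, 0.0267, 0.1947]
tool_rot: [-3.138, -0.002, -1.05]
contact_force: [0.2, 0.4, 0.4]
opening: 0.0597
grip_force: 0.0
```

step_arm --pt "-0.3 0.01 0.02 0 -0.18" --pt "-0.3 0.02 0.04 0 -0.36" --pt "-0.3 0.03 0.06 0 -0.54" --pt "-0.3 0.04 0.08 0 -0.72" --pt "-0.3 0.04 0.1 0 -0.9" --pt "-0.3 0.04 0.1 0 -1.08" --pt "-0.3 0.04 0.1 0 -1.26" --pt "-0.3 0.04 0.1 0 -1.44" --pt "-0.3 0.04 0.1 0 -1.62" --pt "-0.3 0.04 0.1 0 -1.8" --pt "-0.3 0.04 0.1 0 -1.98" --pt "-0.3 0.04 0.1 0 -2.16" --pt "-0.3 0.04 0.1 0 -2.34" --pt "-0.3 0.04 0.1 0 -2.52" --pt "-0.3 0.04 0.1 0 -2.62" --pt "-0.3 0.04 0.1 0 -2.62" --pt "-0.3 0.04 0.1 0 -2.62" --pt "-0.3 0.04 0.1 0 -2.62"

```text
time: 14.15
tool_pos: [0.5021, -0.0577, 0.1921]
tool_rot: [-3.141, 0.0, 1.569]
contact_force: [-0.6, 1.0, -0.2]
opening: 0.0598
grip_force: 0.0
```

```bash
python3 - <<'E'
from h import *
s=st();c=read_camera("wrist");P=wcloud(s,c);I=c["img"].astype(int);save("w2.png",c["img"])
x,y,z=P[...,0],P[...,1],P[...,2];ok=(c["range_z"]>0)&(x>.4)&(x<.66)&(y>-.13)&(y<.1)
def rep(l,m):
    q=P[m];r=cv2.minAreaRect(q[:,:2].astype(np.float32));print(l,len(q),np.round(np.median(q,0),4),np.round(r[0],4),np.round(r[1],4),round(r[2],2))
rep("grip",ok&(z>.028)&(z<.045)&(x<.51))
rep("nut",ok&(z>.115)&(z<.135)&(x>.53))
q=P[ok&(z>.028)&(z<.045)&(x<.51)]
print("y range",np.percentile(q[:,1],[1,99]),"x",np.percentile(q[:,0],[1,99]),"ztop",np.percentile(q[:,2],[50,95]))
E
```

```text
{'time': 14.15, 'qpos': [-0.2661, 0.338, 1.6317, -0.0001, 1.1721, -0.264], 'tool_pos': [0.5021, -0.0577, 0.1921], 'tool_rot': [-3.1414, 0.0, 1.5687], 'contact_force': [-0.5956, 1.0247, -0.1798], 'torque': [-0.0653, -0.158, -0.0365], 'opening': 0.0598, 'grip_force': 0.0}
grip 3473 [ 0.4756 -0.007   0.0377] [ 0.4747 -0.0117] [0.15   0.0267] 89.34
nut 1731 [0.5676 0.0253 0.1235] [0.569  0.0252] [0.0322 0.0325] 31.85
y range [-0.08417697  0.06081934] x [0.46259614 0.4876913 ] ztop [0.03771291 0.03938711]
```

View pics/w2.png

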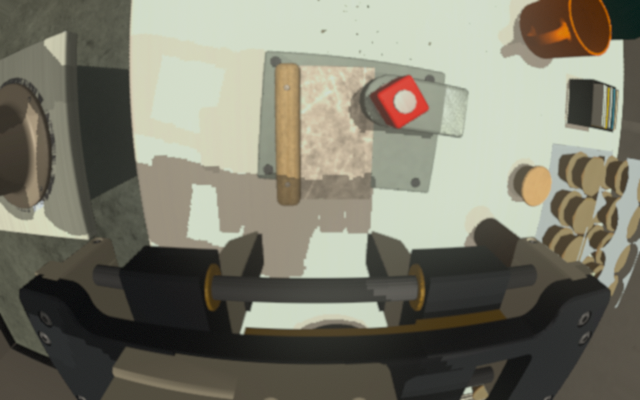

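The wrist view shows the nut turned clockwise about 143° (31.9° modulo 90), and the grip along column 288. I'm going for the grip at y≈-0.052, clear of the hub.

step_arm --pt "-0.3 0.006 -0.027 0.02 0.005" --pt "-0.3 0.006 -0.027 0.05 0.005" --pt "-0.3 0.006 -0.027 0.08 0.005" --pt "-0.3 0.006 -0.027 0.11 0.005" --pt "-0.3 0.006 -0.027 0.135 0.005" --pt "-0.3 0.006 -0.027 0.155 0.005" --pt "-0.3 0.006 -0.027 0.167 0.005" --pt "-0.3 0.006 -0.027 0.175 0.005" --pt "-0.3 0.006 -0.027 0.177 0.005" --pt "-0.3 0.006 -0.027 0.177 0.005" --pt "-0.3 0.006 -0.027 0.177 0.005"

```text
time: 15.58
tool_pos: [0.4755, -0.0518, 0.0157]
tool_rot: [3.141, 0.0, 1.565]
contact_force: [-0.7, -0.4, 0.1]
opening: 0.0596
grip_force: 0.0
```

step_arm --pt "1 0 0 0 0" --pt "1 0 0 0 0" --pt "1 0 0 0 0" --pt "1 0 0 0 0" --pt "1 0 0 0 0" --pt "1 0 0 0 0" --grip_force 10

```text
time: 16.32
tool_pos: [0.475, -0.0517, 0.0152]
tool_rot: [-3.141, 0.0, 1.565]
contact_force: [-0.7, -1.0, -0.5]
opening: 0.0259
grip_force: 10.0
```

step_arm --pt "1 0 0 0 0" --pt "1 0 0 0 0" --pt "1 0 0 0 0" --grip_force 50

```text
time: 16.7
tool_pos: [0.475, -0.0517, 0.0152]
tool_rot: [-3.141, 0.0, 1.565]
contact_force: [-0.9, 0.1, 1.5]
opening: 0.0251
grip_force: 50.0
```

```bash
python3 - <<'E'
from h import *
d=np.load("top.npz");P=d["P"].reshape(-1,3);m=(abs(P[:,1]+.012)<.05)&(P[:,0]>.44)&(P[:,0]<.51)
q=P[m]
for a in np.arange(.442,.51,.003):
    k=abs(q[:,0]-a)<.0015
    if k.any():print(round(a,4),np.round(np.percentile(q[k,2],[5,50,95]),4))
st()
E
```

```text
0.442 [-0.001   0.0084  0.0136]
0.445 [0.0055 0.0096 0.0132]
0.448 [0.0061 0.0099 0.0132]
0.451 [0.0055 0.0103 0.013 ]
0.454 [0.005  0.0092 0.0133]
0.457 [0.0044 0.0081 0.0125]
0.463 [0.0317 0.0341 0.0379]
0.466 [0.0337 0.0361 0.0419]
0.469 [0.034  0.0381 0.0422]
0.472 [0.0351 0.0386 0.0419]
0.475 [0.0353 0.0378 0.041 ]
0.478 [0.0341 0.0374 0.0414]
0.481 [0.0348 0.0373 0.0415]
0.484 [0.0328 0.0367 0.04  ]
0.487 [0.0097 0.0268 0.0365]
0.49 [0.0072 0.0113 0.0144]
0.493 [0.0081 0.0111 0.0144]
0.496 [0.008  0.0124 0.0148]
0.499 [0.0079 0.0125 0.0153]
0.502 [0.0082 0.0108 0.0149]
0.505 [0.0085 0.0108 0.0161]
0.508 [0.0078 0.0101 0.0148]
{'time': 16.7, 'qpos': [-0.2689, 0.5495, 1.8971, -0.0001, 0.6952, -0.2627], 'tool_pos': [0.475, -0.0517, 0.0152], 'tool_rot': [-3.1414, 0.0, 1.5648], 'contact_force': [-0.9045, 0.0601, 1.4776], 'torque': [-0.0883, 0.0655, -0.0003], 'opening': 0.0251, 'grip_force': 49.9711}
```

The grip is about 25 mm thick with upright sides, so the hold is sound. I'll lift 1 mm and draw it out.

step_arm --pt "1 0 0 -0.001 0" --pt "1 0 0 -0.001 0" --pt "1 0 -0.003 -0.001 0" --pt "1 0 -0.008 -0.001 0" --pt "1 0 -0.014 -0.001 0" --pt "1 0 -0.02 -0.001 0"

```text
time: 17.45
tool_pos: [0.4559, -0.0519, 0.0168]
tool_rot: [3.139, 0.001, 1.565]
contact_force: [2.6, 0.5, 3.0]
opening: 0.0252
grip_force: 50.0
```

step_arm --pt "1 0 -0.008 0 0" --pt "1 0 -0.016 0 0" --pt "1 0 -0.025 -0.001 0" --pt "1 0 -0.034 -0.002 0" --pt "1 0 -0.043 -0.004 0" --pt "1 0 -0.05 -0.006 0" --pt "1 0 -0.055 -0.01 0" --pt "1 0 -0.055 -0.02 0" --pt "1 0 -0.055 -0.035 0" --pt "1 0 -0.055 -0.055 0" --pt "1 0 -0.055 -0.075 0" --pt "1 0 -0.055 -0.09 0" --pt "1 0 -0.055 -0.09 0" --pt "1 0 -0.055 -0.09 0"

```text
time: 19.2
tool_pos: [0.4, -0.0512, 0.106]
tool_rot: [-3.141, 0.0, 1.565]
contact_force: [1.0, 0.4, -1.8]
opening: 0.0254
grip_force: 50.0
```

```bash
python3 - <<'E'
from h import *
s=st();c=read_camera("wrist");P=wcloud(s,c);save("w3.png",c["img"])
x,y,z=P[...,0],P[...,1],P[...,2]
g=(c["range_z"]>0)&(x>.455)&(x<.5)&(y>-.02)&(y<.045)&(z>.05)
q=P[g];A=np.c_[q[:,:2],np.ones(len(q))];co=np.linalg.lstsq(A,q[:,2],rcond=None)[0];print(len(q),"blade slope x,y",co, np.median(q,0))
g=(c["range_z"]>0)&(x>.4)&(x<.44)&(y>-.02)&(y<.1)&(z>.09)
q=P[g];print(np.percentile(q[:,1],[1,99]),np.percentile(q[:,2],[5,50,95]))
E
```

```text
{'time': 19.2, 'qpos': [-0.3178, 0.2821, 2.0075, -0.0002, 0.8521, -0.3117], 'tool_pos': [0.4, -0.0512, 0.106], 'tool_rot': [-3.1414, 0.0001, 1.5648], 'contact_force': [0.9975, 0.3875, -1.759], 'torque': [-0.0921, -0.0956, -0.0243], 'opening': 0.0254, 'grip_force': 49.9719}
10261 blade slope x,y [ 0.71915845 -1.45764766 -0.20147565] [ 0.47669725 -0.00253036  0.10292343]
[-0.01965838  0.06196594] [0.10153978 0.12690344 0.19522979]
```

View pics/w3.png

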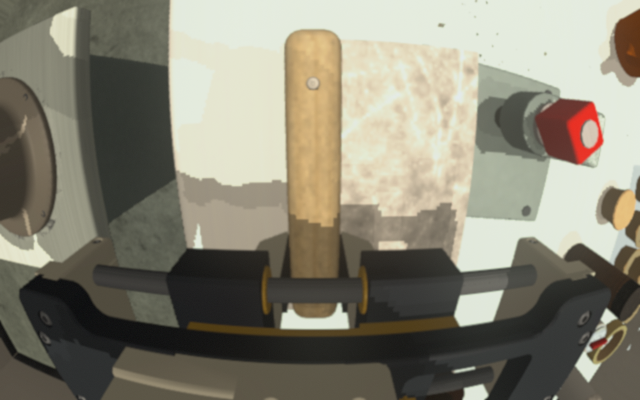

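The scraper is held level and clear of the clamp (grip at column 313, nut at (575,133)). I'm carrying it over the pan.

step_arm --pt "1 0.01 0.002 0 0.005" --pt "1 0.03 0.005 0 0.015" --pt "1 0.055 0.009 0 0.03" --pt "1 0.085 0.013 0 0.045" --pt "1 0.115 0.018 0 0.065" --pt "1 0.145 0.022 0 0.085" --pt "1 0.175 0.026 0 0.105" --pt "1 0.205 0.03 0 0.125" --pt "1 0.235 0.035 0 0.145" --pt "1 0.265 0.04 0 0.165" --pt "1 0.29 0.044 0 0.18" --pt "1 0.31 0.047 0 0.19" --pt "1 0.323 0.049 0 0.2" --pt "1 0.33 0.049 0 0.2" --pt "1 0.33 0.049 0 0.2" --pt "1 0.33 0.049 0 0.2"

```text
time: 21.25
tool_pos: [0.451, 0.2779, 0.1061]
tool_rot: [-3.141, 0.0, 1.364]
contact_force: [-0.0, -0.7, -1.3]
opening: 0.0254
grip_force: 50.0
```

```bash
python3 - <<'E'
from h import *
s=st();c=read_camera("top");P=cloud(c);save("t2.png",cv2.resize(c["img"][170:310,140:360],None,fx=3,fy=3))
E
```

```text
{'time': 21.25, 'qpos': [0.4077, 0.4788, 1.6756, -0.0003, 0.9877, 0.6143], 'tool_pos': [0.451, 0.2779, 0.1061], 'tool_rot': [-3.1414, 0.0005, 1.3644], 'contact_force': [-0.0365, -0.6631, -1.3492], 'torque': [-0.108, -0.0517, -0.006], 'opening': 0.0254, 'grip_force': 49.9718}
```

View pics/t2.png

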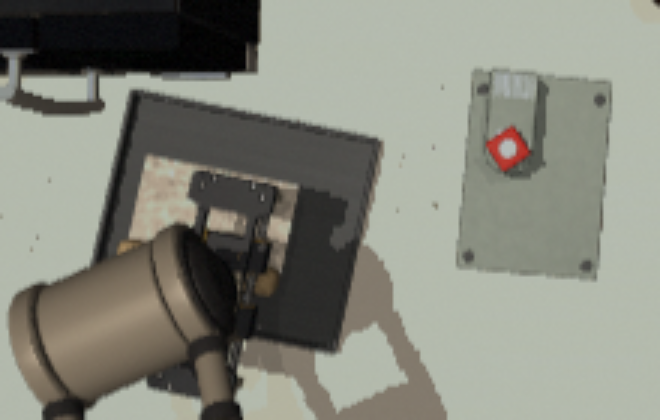

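The top view shows the scraper inside the pan outline with generous margins, even allowing for parallax. I'm lowering it gently.

step_arm --pt "1 0 0 0.015 0" --pt "1 0 0 0.035 0" --pt "1 0 0 0.055 0" --pt "1 0 0 0.07 0" --pt "1 0 0 0.082 0" --pt "1 0 0 0.09 0" --pt "1 0 0 0.093 0" --pt "1 0 0 0.0945 0" --pt "1 0 0 0.0945 0" --pt "1 0 0 0.0945 0"

```text
time: 22.55
tool_pos: [0.4513, 0.2786, 0.012]
tool_rot: [3.141, -0.0, 1.365]
contact_force: [0.3, 0.8, -1.9]
opening: 0.025
grip_force: 50.0
```

step_arm --pt "1 0 0 0.001 0" --pt "1 0 0 0.002 0" --pt "1 0 0 0.003 0" --pt "1 0 0 0.003 0"

```text
time: 23.05
tool_pos: [0.4511, 0.2784, 0.0086]
tool_rot: [-3.141, 0.0, 1.365]
contact_force: [0.1, -0.1, -1.3]
opening: 0.0253
grip_force: 50.0
```

```bash
python3 -c "
from h import *
st()"
```

```text
{'time': 23.05, 'qpos': [0.4084, 0.6251, 1.7546, -0.0001, 0.7622, 0.6146], 'tool_pos': [0.4511, 0.2784, 0.0086], 'tool_rot': [-3.1414, 0.0002, 1.3647], 'contact_force': [0.0789, -0.1329, -1.3049], 'torque': [-0.1021, -0.0882, 0.0681], 'opening': 0.0253, 'grip_force': 49.972}
```

step_arm --pt "1 0 0 0.0004 0" --pt "1 0 0 0.0008 0" --pt "1 0 0 0.0008 0" --grip_force 25

```text
time: 23.42
tool_pos: [0.4511, 0.2784, 0.0082]
tool_rot: [3.141, 0.0, 1.365]
contact_force: [-2.0, -0.4, 4.1]
opening: 0.0258
grip_force: 25.0
```

step_arm --pt "1 0 0 0.0004 0" --pt "1 0 0 0.0006 0" --pt "1 0 0 0.0006 0" --grip_force 10

```text
time: 23.8
tool_pos: [0.451, 0.2785, 0.0079]
tool_rot: [3.141, -0.0, 1.365]
contact_force: [-3.1, -1.0, 8.0]
opening: 0.0258
grip_force: 10.0
```

It's resting on the pan floor. I'm releasing and rising.

step_arm --pt "0.3 0 0 0 0" --pt "0.1 0 0 0 0" --pt "-0.1 0 0 0 0" --pt "-0.3 0 0 0 0" --pt "-0.3 0 0 0 0" --pt "-0.3 0 0 -0.01 0" --pt "-0.3 0 0 -0.03 0" --pt "-0.3 0 0 -0.06 0" --pt "-0.3 0 0 -0.09 0" --pt "-0.3 0 0 -0.13 0" --pt "-0.3 0 0 -0.17 0" --pt "-0.3 -0.03 0 -0.19 0" --pt "-0.3 -0.08 0 -0.19 0" --pt "-0.3 -0.13 0 -0.19 0" --pt "-0.3 -0.18 0 -0.19 0" --pt "-0.3 -0.22 0 -0.19 0" --pt "-0.3 -0.25 0 -0.19 0" --pt "-0.3 -0.25 0 -0.19 0"

```text
time: 26.05
tool_pos: [0.3997, 0.0325, 0.198]
tool_rot: [3.141, 0.0, 1.362]
contact_force: [0.5, 0.2, -0.3]
opening: 0.0599
grip_force: 0.0
```

```bash
python3 - <<'E'
from h import *
s=st();c=read_camera("top");P=cloud(c);I=c["img"].astype(int);save("t3.png",cv2.resize(c["img"][120:310,140:470],None,fx=2.4,fy=2.4))
x,y,z=P[...,0],P[...,1],P[...,2]
m=(c["range_z"]>0)&(x>.39)&(x<.6)&(y>.19)&(y<.43)&(I[...,0]>110)&(z<.05)
q=P[m];r=cv2.minAreaRect(q[:,:2].astype(np.float32));print(len(q),r)
b=q[q[:,2]<.015];A=np.c_[b[:,:2]-b[:,:2].mean(0),np.ones(len(b))];print("blade plane",np.linalg.lstsq(A,b[:,2],rcond=None)[0],"grip top",np.median(q[q[:,2]>.022][:,2]))
E
```

```text
{'time': 26.05, 'qpos': [-0.1104, 0.1434, 1.88, -0.0002, 1.1172, 0.0989], 'tool_pos': [0.3997, 0.0325, 0.198], 'tool_rot': [3.1405, 0.0001, 1.3616], 'contact_force': [0.4602, 0.2096, -0.2813], 'torque': [-0.0495, -0.1095, -0.0057], 'opening': 0.0599, 'grip_force': 0.0}
1745 ((0.49361178278923035, 0.3090094327926636), (0.23730742931365967, 0.2072494924068451), 89.94910430908203)
blade plane [0.00385383 0.0011051  0.0040788 ] grip top 0.03035132146433869
```

View pics/t3.png

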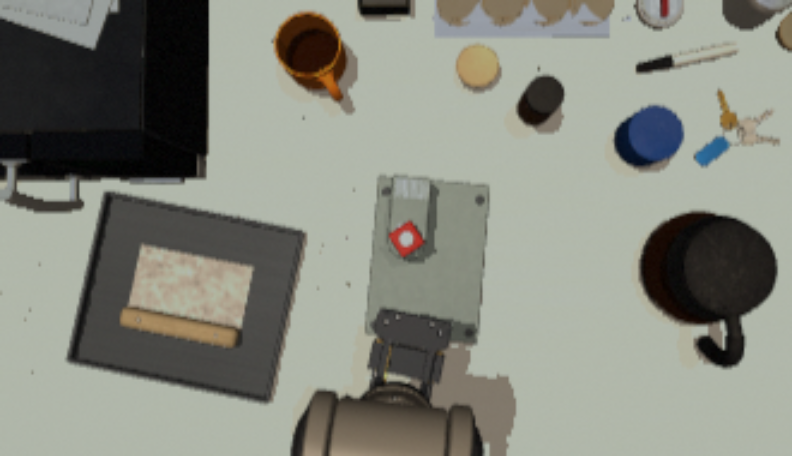

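The scraper lies flat in the pan (centre about (190,300) in the picture), the nut is still open, and everything else is where it was.

```bash
python3 -c "
from cell import *
print(hand_in())"
```

```text
the job is handed in; nothing more can be done
None
```

The nut has a left-hand thread; I loosened it clockwise by about 2.5 rad and left it open, then drew the scraper out and laid it flat in the pan, with nothing else disturbed, and handed the job in at about 26 s.

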